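# Shut the centrifuge lid and hold its front up on a lever jack

### The arm

A 6-joint arm with a two-finger parallel gripper is mounted at the origin on a cart in front of the work surface, level with it; the furniture and walls round the work are solid. World frame = base frame: x ahead of the robot, y to its left, z up, the work surface at z = 0. Lengths are in m, angles in rad, forces in N, time in s.
With the tool pointing down it reaches from about 0.15 to 0.775 m from the base axis. Payload 6.1 kg.
Tool frame: the origin (TCP) lies at the very end of the fingers, on their centre line; the grasp point (between the pads) lies 19 mm behind it; z points along the fingers, y is the line along which they close (so a half turn about z gives the same grasp; the last joint's range is limited). The gripper opens to 85 mm and grips with 20 to 120 N. Pads are 22 mm wide; open, the fingers measure 114 mm over their backs; the gripper's body (76 mm by 85 mm) begins 54 mm behind the grasp point. The pads swing forward as they close: fully open they stand 13 mm farther back than shut.
Start: joints at [-1.139, 0.126, -0.04, 1.405, 0, 1.571], TCP at [0.22, -0.477, 0.231] pointing down, gripper open.
Joint ranges: [-2.72, 2.72], [-0.95, 1.95], [-1.27, 1.35], [-1.78, 2.02], [-1.46, 1.47], [-3.14, 3.14]. Speed limits (rad/s): [2.39, 2.39, 3.01, 3.14, 3.14, 3.14].

### API

Orientations are given as a 3x3 rotation matrix whose columns are the frame's x, y, z axes.
In Python, from workcell import arm, eyes gives the robot as it stands. The module is installed in compiled form; this text tells all that it offers.
- The arm moves only by the shell command python3 -m creep 'ROWS' [FORCE]. ROWS is JSON, one flat list of numbers, 5 for each row, row after row: the opening, from -1 (shut) to 1 (fully open), then the shift along the tool's x, y, z in m, then the turn about the tool's z in degrees. A call has 1 to 8 rows; each row is the pose to reach, as a shift and turn from the pose commanded when the call began, along the tool's axes at that moment; what a row does not reach only later rows make up. A row lasts 1/10 s, in which the tool goes at most 50 mm and 8.59 degrees, less where a joint would pass 70% of its speed; a pose out of reach is approached as far as the arm can. A call with a gripper value outside its range is refused whole. The fingers move at their own pace and stop on an object; FORCE is the grip in N (left out, the last holds). Time passes only in rows, so rows that repeat a pose let the fingers close. It gives the time, the measured TCP pose, the force, the opening and the grip force at its end, in the units of the state.
- arm.get_state(): the state, without advancing time (a new reading comes with each control period).
- eyes.capture(name): name is "side" or "top" or "wrist"; returns the picture (480x640x3 uint8, blue, green, red); there is no depth.
- eyes.camera_params(name): a dict with "intrinsics" (3x3 intrinsics, pixels), "view" (4x4, takes a point from world to camera coordinates). Camera axes: x right, y down, z forward; pixel columns grow to the right and rows downward; lengths in m; the calibration is good to about 2 mm. A picture is of the moment at which its call begins: read the wrist's pose just before it. camera_params takes no time and is no camera call; for the wrist camera it gives the pose at the moment of the call.
- arm.finish_job(): hands the job in; it is judged then, once.
The state is a dict: "t": time; "q": joint angles; "qd": joint speeds; "joint_torque": joint torques, N m; "tool_pos": TCP position; "eef_rot": TCP orientation; "contact_force": force on the tool from outside, world axes, zero at the start; "torque": the same for the moment, N m; "finger_gap": finger opening in m; "grasp_force": force on a finger pad.
Only numpy, scipy, OpenCV 4.12 (cv2) and the standard library are available. Lean on these libraries where they do the work, as an engineer would, in place of code of your own. Each camera call takes 0.05 s, during which the arm holds its last target. There are 200 camera calls.

### The job

I have to change the front feet of the small bench centrifuge: first press its lid shut until the catch snaps in, then set the little lever jack on the bench with its saddle squarely under the round lift pad at the machine's front and let go of it. Pump the jack handle once as a trial - all the way down, then let it come right up again - and press it fully down a second time; finish while holding the handle down, so that the jack alone keeps the front raised. Leave the other things on the bench where they are.

Things in the scene. Friction and masses are not known exactly. Their poses are not given: they have to be found in the camera images.
- centrifuge: small white bench centrifuge, 130 mm deep (x), 150 mm wide (y), 85 mm tall with the lid shut, hinged at the rear to a plate fixed to the bench, so it cannot slide but its front can be tipped up about 20 mm. Origin on the bench under the middle of the machine; at its own -x is the front (with dial, dark panel and lift bracket), +y its left seen from the robot, z up. Its two front feet stand at the corners, under the machine, clear of the jack.
- microscope: tall fixed microscope, 323 mm deep (x), 212 mm wide, 459 mm tall, origin under its middle, on the bench to the right of the centrifuge; an obstacle: carry things round its front
- lid (a joint): angle of the grey lid: 0 shut, grows as it opens upward (rad). Starts about 0.45 to 0.8 open; a stiff hinge keeps it where it is left. Over the last 6 mm at the front edge a spring catch resists with some 4 to 6 N, then snaps in; shut is below 0.02.
- lid_front (a point): point on the lid's top face, middle of its width, 115 mm from the lid hinge (measured along the lid; 14 mm behind the front edge of its main slab); the place to press
- lid_hinge (a point): middle of the lid's hinge axis at the rear top of the machine, 73 mm above the bench; the lid turns about the machine's y axis; lid_front lies 115 mm forward of it and 13.5 mm above it when shut
- lift_pad (a point): centre of the underside of the round rubber lift pad, 24 mm across, under the steel bracket at the middle of the machine's front; 93 mm in front of the machine's origin, 28 mm in front of its face, 46 mm above the bench when the machine rests. The bracket's top is 64 mm above the bench.
- jack: loose dark steel lever jack, 0.6 kg; base plate 147x56x8 mm; origin at the underside, about the middle. At its own +x end is the saddle, at -x the handle. A block 40 mm wide (y), x from -20 to +34 mm, z from 8 to 38 mm, is the place to grip it (across y, at x about +14 mm); two small cheeks at x -14 to +4 mm rise above it to 54 mm. The base ends at x = +72 mm.
- saddle (a point): centre of the top of the jack's round saddle, 36 mm across, at x = +50 mm of the jack; 34 mm above the jack's underside with the handle up, so it passes under the lift pad with 12 mm to spare; rises 30 mm with the handle fully down
- jack_handle (a joint): handle angle: 0 up (tilted 0.6 rad above level, toward the jack's -x), 0.6 fully down (level; a stop). The saddle rises 5 mm per 0.1 rad. A spring brings the handle up when let go. Pressing at its end takes some 3 to 6 N unloaded, about 10 N under the machine.
- handle_pivot (a point): middle of the handle's pivot pin, at x = -5 mm, z = 46 mm of the jack; the handle turns about the jack's y axis
- handle_tip (a point): middle of the top face of the handle's flat 30x30 mm end, 70 mm from the pivot along the handle and 4.5 mm above its centre line; the place to press; about 89 mm above the bench with the handle up, 50 mm with it down
- timer: square white kitchen timer lying flat, 64x64x21 mm; a bystander, origin at the centre of its underside
- seed_jar: round seed jar with screw lid, 54 mm across, 70 mm tall; a bystander, origin at the centre of its underside
- petri_1: shallow round petri dish with lid, 72 mm across, 14 mm tall; a bystander, origin at the centre of its underside
- loupe: folding loupe lying flat, 43x94x18 mm; a bystander, origin at the centre of its underside
- slide_pack: small cardboard pack, 30x78x28 mm; a bystander, origin at the centre of its underside
- marker: felt marker lying on its side, 138x17x17 mm; a bystander, origin at the centre of its underside
- dropper_1: amber dropper bottle, 36 mm across, 106 mm tall; a bystander, origin at the centre of its underside

How it is judged:
On the way, in this order (a step that is already met when the one before it is completed fails the run):
1. the lid is shut, its catch snapped in (value of joint lid below 0.02 rad), for 0.3 s.
2. the jack stands on the bench, let go, handle up, its saddle under the lift pad (value of joint lid below 0.02 rad and horizontal distance between saddle and lift_pad below 0.013 m and angle between jack's own z axis and vertical below 0.1 rad and height (world z) of jack below 0.006 m and contact force between the fingers and jack below 0.3 N and value of joint jack_handle below 0.15 rad and linear speed of jack below 0.02 m/s), for 0.2 s.
3. first stroke: handle all the way down, the front raised on the saddle (value of joint jack_handle above 0.5 rad and height (world z) of lift_pad above 0.059 m and contact force between jack and centrifuge above 1.5 N), for 0.1 s.
4. the handle has come up again and the machine is down (value of joint jack_handle below 0.12 rad and height (world z) of lift_pad below 0.049 m), for 0.1 s.
5. second stroke: handle all the way down, the front raised (all of step 3), for 0.1 s.
At the end, for the whole second after the job is handed in: Fingers press the jack handle (over 1.5 N, past 0.5 rad); the jack stands flat, at rest, saddle centre within 13 mm of the lift pad's seen from above, carrying the machine (over 1.5 N); lift pad at least 59 mm above the bench; arm off the machine; lid under 0.02 rad (all of step 5 and value of joint lid below 0.02 rad and horizontal distance between saddle and lift_pad below 0.013 m and angle between jack's own z axis and vertical below 0.1 rad and height (world z) of jack below 0.006 m and contact force between each of the arm, the fingers and centrifuge below 0.5 N and contact force between the fingers and jack above 1.5 N and linear speed of jack below 0.02 m/s); the arm keeps its last pose, push and grip.
It fails at once if a bystander is pushed away or knocked over (distance of any of timer, seed_jar, petri_1, loupe, slide_pack, marker, dropper_1 from where it was at the start of the episode above 0.03 m or angle between any of seed_jar, dropper_1's own z axis and vertical above 0.6 rad).
It fails at once if the jack is knocked over (angle between jack's own z axis and vertical above 0.8 rad).
It also fails if it takes over 72 s, if anything falls off the work surface, if the arm or the gripper's body presses on something with over 40 N, if the wrist force passes 120 N, or if a joint passes its speed limit or range.

## Working session

There is one attempt and no reset: what is moved stays moved. The work goes in short steps, Python scripts to look and compute and a shell command to move; the robot and the scene stay as the last step left them, time stands still between calls to the robot, and variables do not carry over. Pictures are saved under pics/ and viewed, at most 10 in all, crops included, and the job is handed in when it is done.

```bash
mkdir -p pics; cat > h.py <<'E'
import numpy as np, cv2
from workcell import arm, eyes
def ray(name,u,v,z,P=None):
    P=P or eyes.camera_params(name);K=np.array(P["intrinsics"]);V=np.array(P["view"])
    R=V[:3,:3];c=-R.T@V[:3,3];d=R.T@np.linalg.solve(K,[u,v,1.]);return c+d*(z-c[2])/d[2]
def proj(name,p,P=None):
    P=P or eyes.camera_params(name);K=np.array(P["intrinsics"]);V=np.array(P["view"])
    x=K@(V[:3,:3]@np.asarray(p,float)+V[:3,3]);return (x[:2]/x[2]).round(1)
E
python3 - <<'E'
from h import *
for n in("top","side"):
    cv2.imwrite(f"pics/{n}0.png",eyes.capture(n))
    P=eyes.camera_params(n);V=np.array(P["view"]);print(n,np.array(P["intrinsics"])[0,0],(-V[:3,:3].T@V[:3,3]).round(3),V[2,:3].round(2))
s=arm.get_state();print(s["t"],s["tool_pos"],np.array(s["eef_rot"]).round(3),s["finger_gap"])
E
```

```text
top 457.82967004533066 [ 0.462 -0.083  1.171] [ 0.1  -0.02 -0.99]
side 459.2524101606571 [ 0.09  -0.983  0.83 ] [ 0.39  0.7  -0.6 ]
0.1 [ 0.21954964 -0.4764714   0.23059843] [[ 0.908  0.418 -0.001]
 [ 0.418 -0.908  0.001]
 [-0.    -0.001 -1.   ]] 0.08562757279741044
```

View pics/top0.png

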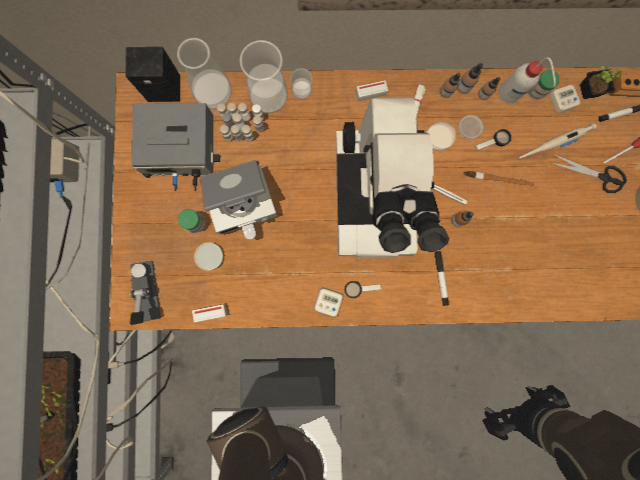

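View pics/side0.png

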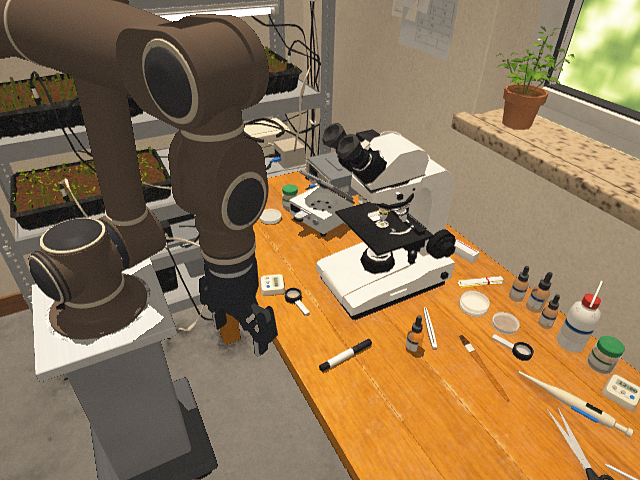

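The top view shows the open centrifuge at about (238,198), the jack at (145,290) with its saddle toward +x, and the petri dish at (208,256). The jar is at (192,220) and the slide pack at (210,313). I'll enlarge that area.

```bash
python3 - <<'E'
from h import *
im=cv2.imread("pics/top0.png")
c=cv2.resize(im[150:330,115:295],None,fx=3.3333,fy=3.3333,interpolation=cv2.INTER_CUBIC)
cv2.imwrite("pics/c0.png",c)
for n,u,v,z in(("petri",208,256,.014),("jar",191,220,.07),("slide",210,313,.028),("timer",329,302,.02),("saddle",139,270,.034),("fr edge",145,328,0),("micro front left",340,253,.0),("micro front right",415,253,.0)):print(n,ray("top",u,v,z).round(3))
E
```

```text
petri [0.532 0.168 0.014]
jar [0.617 0.197 0.07 ]
slide [0.391 0.159 0.028]
timer [ 0.412 -0.135  0.02 ]
saddle [0.499 0.333 0.034]
fr edge [0.355 0.327 0.   ]
micro front left [ 0.535 -0.166  0.   ]
micro front right [ 0.531 -0.359  0.   ]
```

View pics/c0.png

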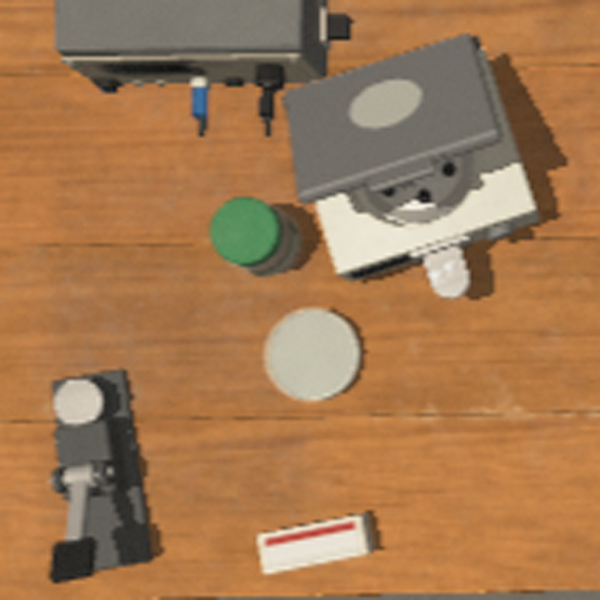

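```bash
cat > fit.py <<'E'
from h import *
from scipy.optimize import least_squares
P=eyes.camera_params("top")
px=lambda a:np.array([115+a[0]/3.3333,150+a[1]/3.3333])
def cw(p,q): c,s=np.cos(p[2]),np.sin(p[2]); return np.array([p[0]+c*q[0]-s*q[1],p[1]+s*q[0]+c*q[1],q[2]])
def lid(th,h,d,w,t=.0135): # d along lid from hinge, up t
    return [h-d*np.cos(th)-t*np.sin(th)*-1*-1 if 0 else h-d*np.cos(th)+t*np.sin(th), w, .073+d*np.sin(th)+t*np.cos(th)]
obs=[((340,272),lambda p:[-.065,.075,p[3]]),((538,217),lambda p:[-.065,-.075,p[3]]),((450,281),lambda p:[-.093,0,.064]),
((300,195),lambda p:lid(p[4],p[5],.129,p[6])),((498,134),lambda p:lid(p[4],p[5],.129,-p[6]))]
def f(p): return np.concatenate([np.concatenate([proj("top",cw(p,g(p)),P)*1.-px(o) for o,g in obs]),[(p[3]-.071)/.003,(p[5]-.062)/.003,(p[6]-.073)/.004]])
r=least_squares(f,[.62,.11,.25,.072,.6,.06,.075],diff_step=1e-3);p=r.x
print("cent",p.round(3),"res",r.fun.round(1))
print("pad",cw(p,[-.093,0,.046]).round(4),"hinge",cw(p,[p[5],0,.073]).round(4),"lidfront",cw(p,lid(p[4],p[5],.115,0)).round(4))
w=lambda a,z:ray("top",*px(a),z,P)
A,B,C,S=w((127,371),.008),w((150,557),.008),w((53,381),.008),w((78,401),.034)
print("jack",A.round(3),B.round(3),C.round(3),"len",np.linalg.norm(A-B),np.linalg.norm(A-C),"saddle",S.round(4),"yaw",np.arctan2(*(A-B)[1::-1]),np.arctan2(*(C-A)[1::-1])-np.pi/2)
y=np.arctan2(*(A-B)[1::-1]);e=np.array([np.cos(y),np.sin(y)]);n=np.array([-e[1],e[0]])
print("origin from saddle",S[:2]-.05*e,"from base",A[:2]-.072*e+.028*n)
E
python3 fit.py
```

```text
cent [0.671 0.083 0.3   0.071 0.696 0.063 0.071] res [-0.6 -0.  -0.7 -2.6 -0.  -1.  -0.7  1.8  1.6  0.3 -0.   0.4 -0.4]
pad [0.5825 0.0558 0.046 ] hinge [0.7316 0.102  0.073 ] lidfront [0.6556 0.0784 0.1571]
jack [0.522 0.307 0.008] [0.382 0.288 0.008] [0.515 0.363 0.008] len 0.1409974279778609 0.0559841756721594 saddle [0.4986 0.3343 0.034 ] yaw 0.13837414336842596 0.11796656970646513
origin from saddle [0.44910309 0.32735756] from base [0.44632866 0.32512171]
```

```bash
cat > to.py <<'E'
import sys
from h import *
# usage: to.py x y z yaw_deg -> tool-axis shift + turn
s=arm.get_state();R=np.array(s["eef_rot"]);t=list(map(float,sys.argv[1:5]))
yaw=np.degrees(np.arctan2(R[1,0],R[0,0]))
print("shift",(R.T@(np.array(t[:3])-s["tool_pos"])).round(4),"turn",round(yaw-t[3],2))
E
python3 -m creep '[-1,0.15,-0.2,-0.02,4, -1,0.29,-0.39,-0.02,7.5, -1,0.29,-0.39,-0.02,7.5, -1,0.29,-0.39,-0.02,7.5, -1,0.29,-0.39,-0.02,7.5, -1,0.29,-0.39,-0.02,7.5, -1,0.29,-0.39,-0.02,7.5, -1,0.29,-0.39,-0.02,7.5]' 40; python3 to.py 0.65 0.077 0.20 17.2
```

```text
t: 0.9
tool_pos: [0.3017, -0.084, 0.2481]
eef_rot: [[0.955, 0.295, 0.001], [0.295, -0.955, -0.0], [0.001, 0.0, -1.0]]
contact_force: [2.4, -0.5, 0.4]
finger_gap: 0.0001
grasp_force: 0.0
shift [ 0.3803 -0.0509  0.0483] turn -0.02
```

```bash
python3 -m creep '[-1,0,0,0,0]'; python3 to.py 0.645 0.077 0.20 17.2
```

```text
t: 1.0
tool_pos: [0.3027, -0.0802, 0.2483]
eef_rot: [[0.951, 0.309, 0.001], [0.309, -0.951, 0.002], [0.001, -0.001, -1.0]]
contact_force: [-1.2, -1.0, 0.2]
finger_gap: 0.0001
grasp_force: 0.0
shift [ 0.374  -0.0438  0.0489] turn 0.78
```

```bash
python3 -m creep '[-1,0.07,-0.01,0,0.8, -1,0.18,-0.02,0,0.8, -1,0.374,-0.044,0.02,0.8, -1,0.374,-0.044,0.03,0.8, -1,0.374,-0.044,0.04,0.8, -1,0.374,-0.044,0.049,0.8, -1,0.374,-0.044,0.049,0.8, -1,0.374,-0.044,0.049,0.8]'; python3 -m creep '[-1,0,0,0,0, -1,0,0,0,0]'
python3 - <<'E'
from h import *
cv2.imwrite("pics/w1.png",eyes.capture("wrist"))
E
python3 to.py 0.656 0.078 0.157 17.2
```

```text
t: 1.8
tool_pos: [0.6484, 0.0677, 0.1963]
eef_rot: [[0.959, 0.283, -0.002], [0.283, -0.959, -0.0], [-0.002, -0.0, -1.0]]
contact_force: [-0.2, 0.3, 0.4]
finger_gap: 0.0001
grasp_force: 0.0
t: 2.0
tool_pos: [0.646, 0.0665, 0.1976]
eef_rot: [[0.959, 0.283, -0.003], [0.283, -0.959, -0.001], [-0.003, -0.0, -1.0]]
contact_force: [-0.7, 0.3, 1.0]
finger_gap: -0.0001
grasp_force: 0.0
shift [ 0.0133 -0.0083  0.0417] turn -0.8
```

View pics/w1.png

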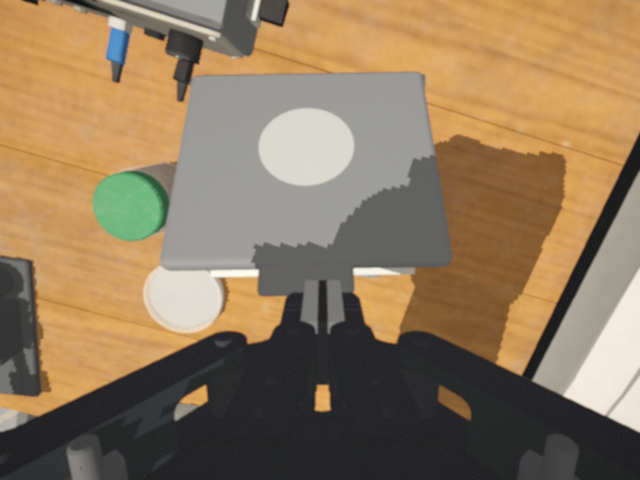

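The wrist view shows the lid's top face, with front corners at (163,267) and (449,264) and rear corners at (424,73) and (193,77). The fingers are just in front of it, near column 322. I'll add these points to the fit.

```bash
cat >> fit.py <<'E'
print("--joint")
W=eyes.camera_params("wrist")
ow=[((163,266),lambda p:lid(p[4],p[5],.129,p[6])),((449,263),lambda p:lid(p[4],p[5],.129,-p[6])),((193,77),lambda p:lid(p[4],p[5],p[7],p[6])),((424,73),lambda p:lid(p[4],p[5],p[7],-p[6]))]
def g(q): return np.concatenate([f(q),np.concatenate([(proj("w",cw(q,k(q)),W)-np.array(o))/3 for o,k in ow])])
r=least_squares(g,list(p)+[.01],diff_step=1e-3);p=r.x
print("cent",p.round(3),"res",r.fun.round(1))
print("pad",cw(p,[-.093,0,.046]).round(4),"hinge",cw(p,[p[5],0,.073]).round(4),"lidfront",cw(p,lid(p[4],p[5],.115,0)).round(4),cw(p,lid(0,p[5],.115,0)).round(4))
E
python3 fit.py | sed -n '/joint/,$p'; python3 to.py 0.656 0.078 0.157 17.2
```

```text
--joint
cent [0.67  0.082 0.289 0.071 0.671 0.069 0.07  0.009] res [-0.4  0.2 -0.2 -1.8  0.2 -0.5  0.4  0.4  1.1  0.2 -0.   2.3 -0.8 -0.3
 -0.5  0.   0.3  0.3  0.1 -0.2  1.2]
pad [0.5811 0.0552 0.046 ] hinge [0.7363 0.1014 0.073 ] lidfront [0.6579 0.0781 0.155 ] [0.626  0.0686 0.0865]
shift [ 0.0133 -0.0083  0.0417] turn -0.8
```

```bash
python3 -m creep '[-1,0.015,-0.009,0.02,-0.5, -1,0.015,-0.009,0.036,-0.5, -1,0.012,-0.009,0.046,-0.5, -1,0.006,-0.009,0.054,-0.5, -1,0.000,-0.009,0.062,-0.5, -1,-0.005,-0.009,0.071,-0.5, -1,-0.01,-0.009,0.08,-0.5, -1,-0.013,-0.009,0.088,-0.5]'; python3 -m creep '[-1,-0.003,0,0.01,0, -1,-0.004,0,0.017,0, -1,-0.005,0,0.022,0, -1,-0.005,0,0.026,0, -1,-0.005,0,0.028,0, -1,-0.005,0,0.028,0, -1,-0.005,0,0.028,0]'
```

```text
t: 2.85
tool_pos: [0.6305, 0.0715, 0.1111]
eef_rot: [[0.957, 0.291, 0.0], [0.291, -0.957, -0.0], [0.0, 0.0, -1.0]]
contact_force: [-0.2, -0.4, -0.1]
finger_gap: -0.0003
grasp_force: 0.2
t: 3.55
tool_pos: [0.6262, 0.0705, 0.086]
eef_rot: [[0.957, 0.291, 0.002], [0.291, -0.957, -0.0], [0.001, 0.001, -1.0]]
contact_force: [-8.7, -1.8, 19.6]
finger_gap: 0.0001
grasp_force: 9.8
```

```bash
python3 -m creep '[-1,0,0,0.001,0, -1,0,0,0.001,0, -1,0,0,-0.04,0, -1,0,0,-0.085,0, -1,-0.02,-0.05,-0.115,4, -1,-0.043,-0.1,-0.115,9.5, -1,-0.065,-0.15,-0.115,9.5, -1,-0.09,-0.2,-0.115,9.5]'; python3 to.py 0.4 0.32 0.2 7.4
```

```text
t: 4.35
tool_pos: [0.5354, 0.1172, 0.1979]
eef_rot: [[0.98, 0.197, -0.007], [0.197, -0.98, 0.034], [-0.0, -0.034, -0.999]]
contact_force: [0.4, -0.5, -0.3]
finger_gap: 0.0
grasp_force: 0.0
shift [-0.0929 -0.2254  0.0057] turn 3.95
```

```bash
python3 -m creep '[1,-0.02,-0.03,0,2, 1,-0.04,-0.07,0,2, 1,-0.055,-0.11,0,2, 1,-0.07,-0.15,0,2, 1,-0.08,-0.17,0,2, 1,-0.08,-0.17,0,2, 1,-0.08,-0.17,0,2]'; python3 - <<'E'
from h import *
W=eyes.camera_params("wrist")
cv2.imwrite("pics/w2.png",eyes.capture("wrist"));np.save("W2",[W["view"],np.pad(W["intrinsics"],(0,1))])
t=eyes.capture("top");cv2.imwrite("pics/t2full.png",t)
cv2.imwrite("pics/t2.png",cv2.resize(t[150:330,115:295],None,fx=3.3333,fy=3.3333,interpolation=cv2.INTER_CUBIC))
E
python3 to.py .4615 .328 .1 7.4
```

```text
t: 5.05
tool_pos: [0.4625, 0.1294, 0.2031]
eef_rot: [[0.974, 0.226, -0.02], [0.227, -0.971, 0.07], [-0.003, -0.072, -0.997]]
contact_force: [-1.1, -1.0, -0.8]
finger_gap: 0.0857
grasp_force: 0.0
shift [ 0.0443 -0.1858  0.1168] turn 5.72
```

View pics/w2.png

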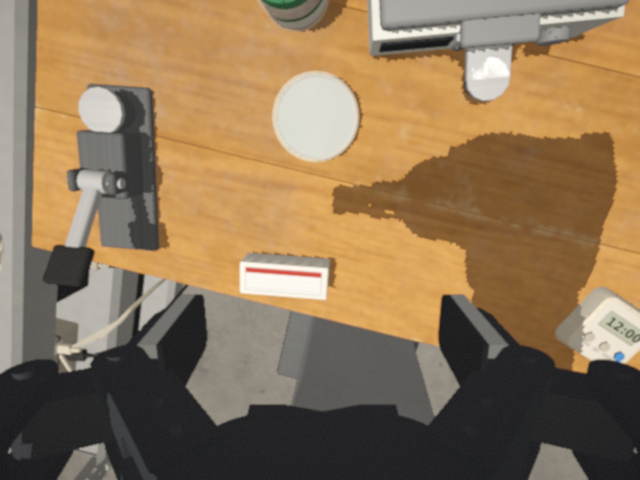

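View pics/t2.png

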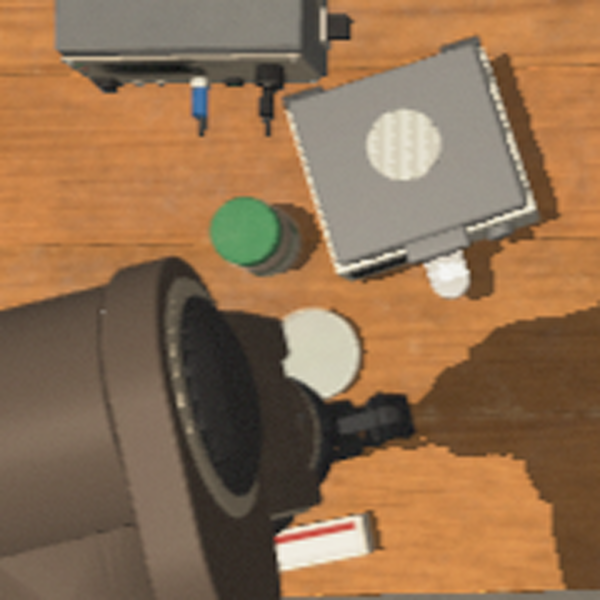

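The lid is shut. The wrist view shows the jack saddle at (102,110) and the lift bracket's tip at (488,75). The arm stopped short of where I sent it and has tilted, so I'll check the joints.

```bash
python3 -c "
from h import *
s=arm.get_state();print(np.round(s['q'],2),np.round(s['qd'],2),s['t'])"; python3 -m creep '[1,0,0,0,0, 1,0,0,0,0]'; python3 -c "
from h import *
s=arm.get_state();print(np.round(s['q'],2),np.round(s['qd'],2),s['t'])"
```

```text
[ 0.23  0.05 -0.19  1.34  0.07  3.14] [-0.    0.01  0.01 -0.   -0.    0.  ] 5.15
t: 5.35
tool_pos: [0.463, 0.1295, 0.2029]
eef_rot: [[0.974, 0.226, -0.02], [0.227, -0.971, 0.07], [-0.004, -0.073, -0.997]]
contact_force: [-0.3, 0.7, -0.1]
finger_gap: 0.0855
grasp_force: 0.0
[ 0.23  0.05 -0.19  1.34  0.07  3.14] [ 0.  0. -0.  0. -0.  0.] 5.35
```

Joint 6 is at its upper limit of 3.14, so I'll use the half-turn grasp. First I'll measure the jack and pad from the wrist picture.

```bash
python3 - <<'E'
from h import *
a=np.load("W2.npy");P=dict(view=a[0],intrinsics=a[1][:3,:3])
w=lambda u,v,z:ray("",u,v,z,P)
A,B,C,S=w(152,88,.008),w(158,249,.008),w(87,85,.008),w(102,110,.034)
d=A-B;y=np.arctan2(d[1],d[0]);e=np.array([np.cos(y),np.sin(y)]);n=np.array([-e[1],e[0]])
print("len",np.linalg.norm(d),"wid",np.linalg.norm(A-C),"yaw",np.degrees(y),"S",S.round(4),"orig S",S[:2]-.05*e,"orig base",A[:2]-.072*e+.028*n)
bl=[w(78,131,.038),w(131,130,.038)];print("block front corners",np.round(bl,4),"-> origin",(bl[0]+bl[1])[:2]/2-.034*e)
for q in((467,80),(511,80),(488,79),(488,101)):print("brk",w(*q,.064).round(4))
L=[w(372,52,.071),w(625,10,.071)];print(L)
print("petri",w(316,116,.014).round(3),"slide",w(284,275,.028).round(3),"timer",w(610,328,.021).round(3))
E
```

```text
len 0.14311638778189845 wid 0.05720094427049066 yaw 8.633370131177013 S [0.4997 0.3319 0.034 ] orig S [0.45028663 0.32434448] orig base [0.44953422 0.32352209]
block front corners [[0.4794 0.3478 0.038 ]
 [0.4902 0.3047 0.038 ]] -> origin [0.45118519 0.32111977]
brk [0.5783 0.0678 0.064 ]
brk [0.5845 0.0402 0.064 ]
brk [0.5819 0.0548 0.064 ]
brk [0.5688 0.0502 0.064 ]
[array([0.58008969, 0.13343575, 0.071     ]), array([ 0.63511195, -0.00881578,  0.071     ])]
petri [0.534 0.165 0.014] slide [0.397 0.162 0.028] timer [ 0.419 -0.127  0.021]
```

```bash
python3 -m creep '[1,0,0,0,-8.5, 1,0,0,0,-17, 1,0,0,0,-25.5, 1,0,0,0,-34, 1,0,0,0,-42.5, 1,0,0,0,-51, 1,0,0,0,-59.5, 1,0,0,0,-68]' >/dev/null;  python3 -m creep '[1,0,0,0,-8.5, 1,0,0,0,-17, 1,0,0,0,-25.5, 1,0,0,0,-34, 1,0,0,0,-42.5, 1,0,0,0,-51, 1,0,0,0,-59.5, 1,0,0,0,-68]'; python3 to.py .44 .31 .2 187.4
```

```text
t: 6.95
tool_pos: [0.463, 0.1295, 0.2029]
eef_rot: [[-0.861, 0.509, -0.02], [0.506, 0.86, 0.07], [0.053, 0.05, -0.997]]
contact_force: [0.9, 0.6, -0.4]
finger_gap: 0.085
grasp_force: 0.0
shift [0.111  0.1434 0.016 ] turn -37.86
```

```bash
python3 -m creep '[1,0.02,0.03,0,-8, 1,0.04,0.06,0,-16, 1,0.06,0.1,0,-24, 1,0.08,0.14,0,-32, 1,0.1,0.165,0.016,-38.5, 1,0.1,0.165,0.016,-38.5, 1,0.1,0.165,0.016,-38.5, 1,0.1,0.165,0.016,-38.5]'; python3 to.py .464 .326 .11 188; python3 -c "
from h import *
print(np.round(arm.get_state()['q'],2))"
```

```text
t: 7.75
tool_pos: [0.4616, 0.3225, 0.2008]
eef_rot: [[-0.991, -0.131, -0.02], [-0.132, 0.989, 0.07], [0.011, 0.072, -0.997]]
contact_force: [0.2, -0.9, 0.1]
finger_gap: 0.086
grasp_force: 0.0
shift [-0.0038 -0.0034  0.0907] turn -360.42
[ 0.57  0.18 -0.04  1.33  0.07  0.44]
```

```bash
python3 -m creep '[1,-0.004,-0.003,0.03,0, 1,-0.004,-0.003,0.06,0, 1,-0.004,-0.003,0.09,0, 1,-0.004,-0.003,0.09,0, 1,-0.004,-0.003,0.09,0]'; python3 to.py .464 .326 .011 188;python3 - <<'E'
from h import *
cv2.imwrite("pics/w3.png",eyes.capture("wrist"))
E
```

```text
t: 8.25
tool_pos: [0.4642, 0.326, 0.1114]
eef_rot: [[-0.991, -0.13, -0.02], [-0.132, 0.989, 0.07], [0.011, 0.072, -0.997]]
contact_force: [0.0, -0.1, 0.9]
finger_gap: 0.0854
grasp_force: 0.0
shift [-0.0009 -0.0072  0.1002] turn -360.44
```

View pics/w3.png

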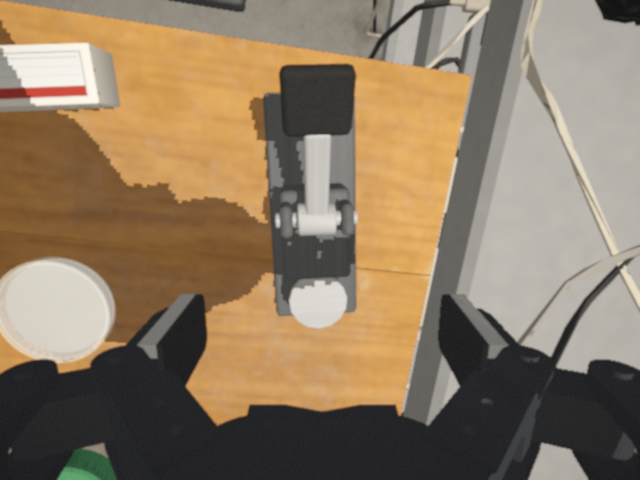

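The wrist view shows the jack aligned between the fingers: saddle at (318,303), handle tip at (318,100), and no sideways offset. I'll go down and grip it.

```bash
python3 -m creep '[1,-0.001,-0.002,0.03,0, 1,-0.001,-0.004,0.06,0, 1,-0.001,-0.006,0.08,0, 1,-0.001,-0.007,0.09,0, 1,-0.001,-0.007,0.095,0, 1,-0.001,-0.007,0.1,0, 1,-0.001,-0.007,0.1,0, 1,-0.001,-0.007,0.1,0]'; python3 -m creep '[0,0,0,0,0, -0.3,0,0,0,0, -1,0,0,0,0, -1,0,0,0,0, -1,0,0,0,0, -1,0,0,0,0, -1,0,0,0,0, -1,0,0,0,0]' 50
```

```text
t: 9.1
tool_pos: [0.4644, 0.3275, 0.0113]
eef_rot: [[-0.991, -0.132, -0.019], [-0.133, 0.989, 0.071], [0.009, 0.072, -0.997]]
contact_force: [-0.3, -1.0, 0.4]
finger_gap: 0.0858
grasp_force: 0.0
t: 9.9
tool_pos: [0.4641, 0.3277, 0.0114]
eef_rot: [[-0.991, -0.132, -0.019], [-0.133, 0.989, 0.071], [0.009, 0.073, -0.997]]
contact_force: [-1.5, 0.1, 5.9]
finger_gap: 0.04
grasp_force: 50.3
```

```bash
python3 -m creep '[-1,0,0,-0.02,0, -1,0,0,-0.05,0, -1,0,0,-0.08,0, -1,0,-0.03,-0.09,0, -1,0,-0.06,-0.09,0, -1,0,-0.09,-0.09,0]'; python3 to.py .470 .022 .111 196.6
```

```text
t: 10.5
tool_pos: [0.477, 0.2307, 0.093]
eef_rot: [[-0.991, -0.133, -0.021], [-0.134, 0.989, 0.069], [0.012, 0.071, -0.997]]
contact_force: [0.4, -0.2, -6.5]
finger_gap: 0.0398
grasp_force: 52.5
shift [ 0.0351 -0.2041 -0.0321] turn -368.9
```

```bash
python3 -m creep '[-1,0.005,-0.03,-0.01,-1, -1,0.01,-0.07,-0.02,-3, -1,0.02,-0.11,-0.03,-5, -1,0.03,-0.15,-0.03,-7, -1,0.035,-0.18,-0.03,-8.9, -1,0.035,-0.2,-0.03,-8.9, -1,0.035,-0.2,-0.03,-8.9, -1,0.035,-0.2,-0.03,-8.9]'; python3 to.py .470 .022 .017 196.6;python3 to.py .547 .0447 .017 196.6
```

```text
t: 11.3
tool_pos: [0.4692, 0.0271, 0.1088]
eef_rot: [[-0.959, -0.282, -0.022], [-0.283, 0.957, 0.07], [0.001, 0.073, -0.997]]
contact_force: [-0.5, 0.1, -6.1]
finger_gap: 0.0396
grasp_force: 52.6
shift [ 0.0006 -0.0118  0.0911] turn -360.15
shift [-0.0797 -0.0119  0.0911] turn -360.15
```

```bash
python3 -m creep '[-1,0,-0.004,0.03,0, -1,0,-0.008,0.06,0, -1,0,-0.012,0.08,0, -1,0,-0.012,0.09,0, -1,0,-0.012,0.091,0, -1,0,-0.012,0.091,0]'; python3 - <<'E'
from h import *
t=eyes.capture("top");cv2.imwrite("pics/t3f.png",t)
cv2.imwrite("pics/t3.png",cv2.resize(t[170:310,190:310],None,fx=5,fy=4.2,interpolation=cv2.INTER_CUBIC))
s=eyes.capture("side");cv2.imwrite("pics/s3.png",s)
E
python3 to.py .547 .0447 .017 196.6
```

```text
t: 11.9
tool_pos: [0.4718, 0.0228, 0.0184]
eef_rot: [[-0.958, -0.285, -0.02], [-0.285, 0.956, 0.07], [-0.001, 0.073, -0.997]]
contact_force: [-0.0, 0.3, -6.2]
finger_gap: 0.0399
grasp_force: 52.7
shift [-0.0777 -0.0002  0.0024] turn -360.04
```

View pics/t3.png

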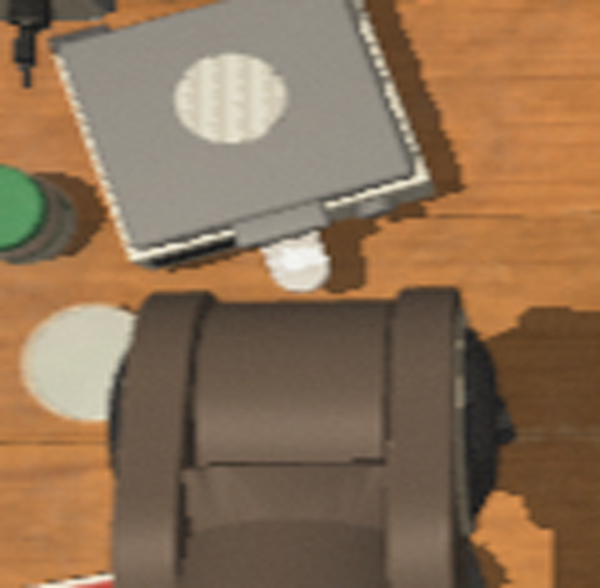

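The arm hides the jack here. The bracket disc at crop (300,264) agrees with the pad estimate of about (.582,.055), so I'll slide in and lower.

```bash
python3 -m creep '[-1,-0.015,0,0.001,0, -1,-0.03,0,0.001,0, -1,-0.045,0,0.001,0, -1,-0.06,0,0.001,0, -1,-0.07,0,0.001,0, -1,-0.078,0,0.001,0, -1,-0.078,0,0.001,0, -1,-0.078,0,0.001,0]';python3 to.py .547 .0447 .0117 196.6
```

```text
t: 12.8
tool_pos: [0.5459, 0.0445, 0.0169]
eef_rot: [[-0.959, -0.284, -0.021], [-0.284, 0.956, 0.07], [0.0, 0.073, -0.997]]
contact_force: [-0.8, 0.9, -6.6]
finger_gap: 0.0396
grasp_force: 52.7
shift [-0.0011 -0.0005  0.0051] turn -360.07
```

```bash
python3 -m creep '[-1,-0.001,0,0.002,0, -1,-0.001,0,0.004,0, -1,-0.001,0,0.005,0, -1,-0.001,0,0.005,0, -1,-0.001,0,0.005,0]'; python3 -m creep '[0.2,0,0,0,0, 0.4,0,0,0,0, 1,0,0,0,0, 1,0,0,0,0, 1,0,0,0,0, 1,0,0,0,0, 1,0,0,0,0]'
```

```text
t: 13.3
tool_pos: [0.5467, 0.0451, 0.0121]
eef_rot: [[-0.959, -0.284, -0.02], [-0.284, 0.956, 0.07], [-0.0, 0.073, -0.997]]
contact_force: [-0.7, -0.1, -4.4]
finger_gap: 0.0396
grasp_force: 53.1
t: 14.0
tool_pos: [0.5471, 0.0452, 0.012]
eef_rot: [[-0.959, -0.284, -0.02], [-0.284, 0.956, 0.07], [-0.001, 0.073, -0.997]]
contact_force: [-0.5, 0.2, 0.4]
finger_gap: 0.0849
grasp_force: 0.0
```

```bash
python3 -m creep '[1,0,0.002,-0.03,0, 1,0,0.004,-0.06,0, 1,0,0.007,-0.1,0, 1,0,0.01,-0.14,0, 1,-0.01,0.01,-0.17,0, 1,-0.02,0.01,-0.18,0, 1,-0.02,0.01,-0.18,0, 1,-0.02,0.01,-0.18,0]'; python3 - <<'E'
from h import *
W=eyes.camera_params("wrist")
cv2.imwrite("pics/w4.png",eyes.capture("wrist"));np.save("W4",[W["view"],np.pad(W["intrinsics"],(0,1))])
E
```

```text
t: 14.8
tool_pos: [0.5666, 0.0478, 0.1915]
eef_rot: [[-0.959, -0.284, -0.021], [-0.285, 0.956, 0.07], [0.0, 0.073, -0.997]]
contact_force: [-0.0, 1.0, 0.4]
finger_gap: 0.0852
grasp_force: 0.0
```

View pics/w4.png

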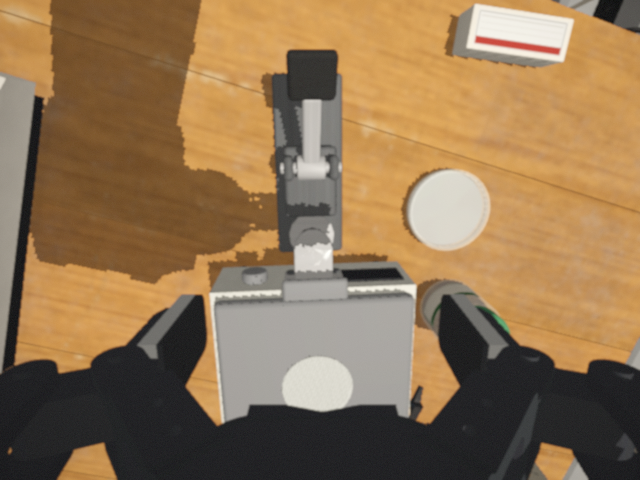

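The wrist view shows the jack standing in line under the bracket. Base plate corners are at (273,75), (341,75), (341,249) and (279,250), and the bracket's rounded tip is at (314,229). I'll compute the offset.

```bash
python3 - <<'E'
from h import *
a=np.load("W4.npy");P=dict(view=a[0],intrinsics=a[1][:3,:3])
w=lambda u,v,z:ray("",u,v,z,P)
c=[w(273,75,.008),w(341,75,.008),w(341,249,.008),w(279,250,.008)];print(np.round(c,4))
n=(c[0]+c[1])/2;f=(c[2]+c[3])/2;e=(f-n)/np.linalg.norm(f-n);print("len",np.linalg.norm(f-n),"yaw",np.degrees(np.arctan2(e[1],e[0])))
print("saddle from far",(f-.022*e)[:2],"from near",(n+.125*e)[:2])
S=[w(291,235,.034),w(334,235,.034),w(313,216,.034)];print("saddle rim",np.round(S,4),"->ctr",(S[2]+.018*e)[:2])
b=[w(295,245,.064),w(333,245,.064),w(314,229,.064)];print("brk",np.round(b,4),"ctr",(b[2]+.0135*e)[:2])
print("tip",w(313,70,.089),"pred", ((n+.125*e)-.05*e-.0628*e)[:2])
E
```

```text
[[ 0.4709 -0.0067  0.008 ]
 [ 0.4553  0.0442  0.008 ]
 [ 0.5922  0.0867  0.008 ]
 [ 0.6074  0.0344  0.008 ]]
len 0.14299408874331923 yaw 17.010097397927968
saddle from far [0.57879962 0.05411358] from near [0.58263028 0.05528547]
saddle rim [[0.5849 0.0391 0.034 ]
 [0.5757 0.0724 0.034 ]
 [0.5653 0.0517 0.034 ]] ->ctr [0.58246303 0.05696208]
brk [[0.5836 0.0418 0.064 ]
 [0.5763 0.0685 0.064 ]
 [0.5684 0.0518 0.064 ]] ctr [0.58135284 0.05570737]
tip [0.47046836 0.02122953 0.089     ] pred [0.47476492 0.02228693]
```

Saddle and pad agree to within about 2 mm. Next I'll close the fingers and go above the handle tip.

```bash
python3 -m creep '[-1,0.03,0,0,0, -1,0.06,0,0.02,0, -1,0.09,0,0.04,0, -1,0.095,0,0.06,0, -1,0.095,-0.004,0.07,0, -1,0.095,-0.004,0.07,0, -1,0.095,-0.004,0.07,0]'; python3 to.py .4756 .0233 .0892 196.6
```

```text
t: 15.55
tool_pos: [0.4761, 0.0218, 0.1221]
eef_rot: [[-0.959, -0.284, -0.02], [-0.284, 0.956, 0.07], [-0.001, 0.073, -0.997]]
contact_force: [0.4, 0.6, 0.5]
finger_gap: 0.0002
grasp_force: 0.0
shift [ 0.0001 -0.0009  0.033 ] turn -360.08
```

```bash
python3 -m creep '[-1,0,-0.001,0.028,0, -1,0.003,-0.001,0.037,0, -1,0.0075,-0.002,0.045,0, -1,0.01,-0.003,0.052,0, -1,0.0125,-0.003,0.058,0, -1,0.014,-0.004,0.065,0, -1,0.015,-0.004,0.071,0, -1,0.015,-0.004,0.074,0]';  python3 -m creep '[-1,0,0,0.001,0, -1,0,0,0.002,0, -1,0,0,0.002,0, -1,0,0,0.002,0]'
```

```text
t: 16.35
tool_pos: [0.463, 0.0193, 0.0502]
eef_rot: [[-0.959, -0.284, -0.015], [-0.285, 0.956, 0.071], [-0.006, 0.072, -0.997]]
contact_force: [-1.2, -0.0, 21.1]
finger_gap: 0.0
grasp_force: 11.0
t: 16.75
tool_pos: [0.4631, 0.0192, 0.05]
eef_rot: [[-0.959, -0.284, -0.014], [-0.284, 0.956, 0.07], [-0.007, 0.072, -0.997]]
contact_force: [-4.6, -0.8, 24.9]
finger_gap: -0.0
grasp_force: 12.4
```

The handle is on its stop (z 0.050, 25 N). I'll let it come up along the arc, wait, then press again.

```bash
python3 -m creep '[-1,-0.001,0,-0.01,0, -1,-0.004,0.001,-0.02,0, -1,-0.008,0.002,-0.03,0, -1,-0.012,0.003,-0.038,0, -1,-0.015,0.004,-0.048,0, -1,-0.015,0.005,-0.06,0, -1,-0.015,0.005,-0.07,0, -1,-0.015,0.005,-0.07,0]';  python3 -m creep '[-1,0,0,0,0, -1,0,0,0,0, -1,0,0,0,0]'; python3 - <<'E'
from h import *
cv2.imwrite("pics/w5.png",eyes.capture("wrist"))
E
python3 to.py .4756 .0233 .0892 196.6
```

```text
t: 17.55
tool_pos: [0.4757, 0.0232, 0.1175]
eef_rot: [[-0.959, -0.284, -0.019], [-0.284, 0.956, 0.07], [-0.002, 0.072, -0.997]]
contact_force: [0.4, -0.7, -0.2]
finger_gap: -0.0001
grasp_force: 0.0
t: 17.85
tool_pos: [0.4747, 0.0232, 0.1156]
eef_rot: [[-0.959, -0.284, -0.021], [-0.284, 0.956, 0.07], [0.0, 0.073, -0.997]]
contact_force: [0.5, 0.5, -0.3]
finger_gap: -0.0001
grasp_force: 0.0
shift [-0.0008 -0.0021  0.0264] turn -360.08
```

View pics/w5.png

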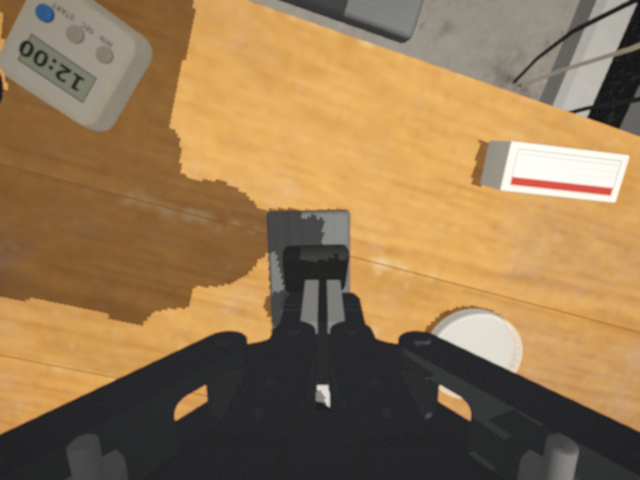

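The wrist view shows the handle up again under the fingers (pad at (316,265)) and the base's near edge from (267,211) to (350,210). I'll check that the jack hasn't shifted, then make the second stroke.

```bash
python3 -c "
from h import *
print(ray('wrist',267,211,.008).round(4),ray('wrist',350,210,.008).round(4))"
python3 -m creep '[-1,0,-0.002,0.022,0, -1,0.003,-0.002,0.03,0, -1,0.0065,-0.003,0.038,0, -1,0.009,-0.004,0.045,0, -1,0.0115,-0.004,0.051,0, -1,0.013,-0.005,0.058,0, -1,0.014,-0.005,0.064,0, -1,0.014,-0.005,0.0685,0]';  python3 -m creep '[-1,0,0,0.001,0, -1,0,0,0.001,0, -1,0,0,0.001,0, -1,0,0,0.001,0, -1,0,0,0.001,0]'
python3 - <<'E'
from h import *
cv2.imwrite("pics/t6.png",eyes.capture("top"))
# vertical image shift of the machine front vs resting state (t3f), bracket/lid patch, hinge patch as control
a=cv2.imread("pics/t3f.png",0);b=cv2.imread("pics/t6.png",0);r=cv2.imread("pics/t2full.png",0)
for n,(x,y,w,h) in dict(front=(218,208,60,20),table=(290,190,40,40)).items():
    for k,i in(("t6",b),("t2",r)):
        print(n,k,cv2.phaseCorrelate(np.float32(a[y:y+h,x:x+w]),np.float32(i[y:y+h,x:x+w])))
P=eyes.camera_params("top");print(proj("top",[.5815,.0555,.064]),proj("top",[.5835,.056,.079]))
E
```

```text
[ 0.4688 -0.0082  0.008 ] [0.4534 0.0442 0.008 ]
t: 18.7
tool_pos: [0.4623, 0.0191, 0.0492]
eef_rot: [[-0.959, -0.284, -0.018], [-0.284, 0.956, 0.07], [-0.003, 0.072, -0.997]]
contact_force: [-11.2, -4.2, 42.3]
finger_gap: 0.0005
grasp_force: 21.5
t: 19.2
tool_pos: [0.4623, 0.0191, 0.0498]
eef_rot: [[-0.959, -0.284, -0.017], [-0.284, 0.956, 0.07], [-0.004, 0.072, -0.997]]
contact_force: [-8.1, -1.8, 28.4]
finger_gap: 0.0
grasp_force: 14.1
front t6 ((-2.128516672300691, -3.2154903021398393), 0.37038166642189024)
front t2 ((-0.009241414818760063, -0.0038670305928576454), 0.9966946035623551)
table t6 ((-0.05295649541918124, 0.02424851998292965), 1.0113451462984084)
table t2 ((-0.18833486101496888, -0.06431548584611235), 1.003796012252569)
[250.1 233.7] [249.1 232.2]
```

The handle is on its stop at 28 N. The machine's front has shifted in the top view while the table control has not, and the jack is within about 2 mm of where I set it. Handing in.

```bash
python3 -c "
from h import *
print(arm.finish_job())"
```

```text
the job is handed in; nothing more can be done
None
```

I handed the job in at about 19 s: the lid is shut, the jack's saddle is under the lift pad to within a few mm, the trial pump is done, and the arm is holding the handle fully down with the front raised; no pass/fail verdict came back.

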